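Scan the sample pots on the hand-turned carousel

TASK

Turn the carousel clockwise to its white home line and stand every sample pot that is there on the pad of its own colour, then press the white key and after it the green key, one at a time. Lead the carousel by its red handle one full turn clockwise with all the pots riding on it, so that it stops at the white line again with the pots still on their pads, and only then press the red key. Finally stand all the pots upright in the black tray, leaving the carousel at its line and everything else on the bench alone.

Things in the scene. Friction and masses are not known exactly. Their poses are not given: they have to be found in the camera images.
- pot_blue_mid (a point): Sample pot with blue screw lid and blue band: an upright closed white cylinder, 56 mm diameter, 62 mm tall, about 0.16 kg with a weighted base, standing loose on the bench at the start. Point: on its axis, half-way up (31 mm above its underside); z is the pot's axis. May be absent (two or three of the four pots are there).
- pot_yellow_mid (a point): Sample pot with yellow screw lid and yellow band: an upright closed white cylinder, 56 mm diameter, 62 mm tall, about 0.16 kg with a weighted base, standing loose on the bench at the start. Point: on its axis, half-way up (31 mm above its underside); z is the pot's axis. May be absent (two or three of the four pots are there).
- pot_orange_mid (a point): Sample pot with orange screw lid and orange band: an upright closed white cylinder, 56 mm diameter, 62 mm tall, about 0.16 kg with a weighted base, standing loose on the bench at the start. Point: on its axis, half-way up (31 mm above its underside); z is the pot's axis. May be absent (two or three of the four pots are there).
- pot_purple_mid (a point): Sample pot with purple screw lid and purple band: an upright closed white cylinder, 56 mm diameter, 62 mm tall, about 0.16 kg with a weighted base, standing loose on the bench at the start. Point: on its axis, half-way up (31 mm above its underside); z is the pot's axis. May be absent (two or three of the four pots are there).
- pad_blue (a point): The blue round pad (68 mm diameter, flat, flush) on the carousel plate, for the blue pot. Point: its centre on the plate's surface, 73 mm from the carousel's axis; it turns with the plate. Neighbouring pad centres are at least 95 mm apart; the nearest pads lie 80 mm from the handle.
- pad_yellow (a point): The yellow round pad (68 mm diameter, flat, flush) on the carousel plate, for the yellow pot. Point: its centre on the plate's surface, 73 mm from the carousel's axis; it turns with the plate. Neighbouring pad centres are at least 95 mm apart; the nearest pads lie 80 mm from the handle.
- pad_orange (a point): The orange round pad (68 mm diameter, flat, flush) on the carousel plate, for the orange pot. Point: its centre on the plate's surface, 73 mm from the carousel's axis; it turns with the plate. Neighbouring pad centres are at least 95 mm apart; the nearest pads lie 80 mm from the handle.
- pad_purple (a point): The purple round pad (68 mm diameter, flat, flush) on the carousel plate, for the purple pot. Point: its centre on the plate's surface, 73 mm from the carousel's axis; it turns with the plate. Neighbouring pad centres are at least 95 mm apart; the nearest pads lie 80 mm from the handle.
- axis (a point): Carousel axis: centre of the round aluminium turntable plate (300 mm diameter, 12 mm thick), point on its upper surface, 50 mm above the bench. A 10 mm high hub of 28 mm diameter stands on it. The plate sits on a fixed black base with a tongue that bears a white home line just outside the plate's edge; opposite the tongue stands the grey reader, 130 mm tall, its face 165 mm from the axis.
- handle (a point): Red upright crank handle of the carousel: a round sleeve 22 mm diameter, 78 mm tall, which spins freely on its own pin and stands 105 mm from the carousel's axis. Point: on the sleeve's axis, 28 mm below its top (50 mm above its lower end), 122 mm above the underside of the plate, that is 160 mm above the bench. Can be pinched from above and led round in a circle with the gripper's yaw unchanged; about 3 N moves it.
- carousel (a joint): Turn of the carousel, rad, growing clockwise seen from above. 0: handle at the white line of the base's tongue (home); 2 pi (6.283): once round and at the line again. End stops at -1.6 and 6.8. It starts short of home (negative) and stays where it is left.
- key_new_top (a point): The white key (new run) on the grey console: round spring key, 32 mm diameter. Point: centre of its upper face, pressed straight down. The three keys stand in a row, 55 mm apart: white, green, red.
- key_new (a joint): Travel of the white key (new run), m: 0 released, 0.006 fully down (about 4 N); it counts as pressed beyond 0.004 and springs back.
- key_start_top (a point): The green key (start) on the grey console: round spring key, 32 mm diameter. Point: centre of its upper face, pressed straight down. The three keys stand in a row, 55 mm apart: white, green, red.
- key_start (a joint): Travel of the green key (start), m: 0 released, 0.006 fully down (about 4 N); it counts as pressed beyond 0.004 and springs back.
- key_stop_top (a point): The red key (stop) on the grey console: round spring key, 32 mm diameter. Point: centre of its upper face, pressed straight down. The three keys stand in a row, 55 mm apart: white, green, red.
- key_stop (a joint): Travel of the red key (stop), m: 0 released, 0.006 fully down (about 4 N); it counts as pressed beyond 0.004 and springs back.
- tray: Low black open tray for finished pots, 104 mm (its x) by 300 mm (its y), walls 14 mm high and 4 mm thick, floor 4 mm thick, fixed. Origin: centre of its underside.
- pipette: Leave alone: black pipette lying on the bench, 170 mm long, bystander. Origin: centre of its underside.
- dish: Leave alone: white shallow dish, 90 mm diameter, bystander. Origin: centre of its underside.
- buffer_jar: Leave alone: amber jar, 70 mm diameter, 100 mm tall, bystander. Origin: centre of its underside.
- small_jar: Leave alone: small glass jar, 44 mm diameter, 60 mm tall, bystander. Origin: centre of its underside.
- timer: Leave alone: white bench timer, 60 x 75 x 25 mm, bystander. Origin: centre of its underside.
Things that resemble listed ones, but are neither listed nor needed, are in the scene too. What is shaped like the part that bears pot_blue_mid but pink or turquoise is not meant. Leave any pink look-alike of the part that bears key_new_top alone.

How it is judged:
By the outcome, as a careful person would: the job done as asked, in the order asked, and still so for the second after the job is handed in, with the robot touching nothing.
Of pot_blue, pot_yellow, pot_orange, pot_purple only 2 to 3 are there at a start; the rules pass over those that are not, and their reading is None.
At some moment in a run one of pot_blue, pot_yellow, pot_orange, pot_purple may be knocked a few centimetres aside while the robot is not near it.
It also fails if it takes over 210 s, if anything falls off the work surface, if the arm or the gripper's body presses on something with over 40 N, if the wrist force passes 120 N, or if a joint passes its speed limit or range.

ROBOT

A 6-joint arm with a two-finger parallel gripper is mounted at the origin on the work surface. World frame = base frame: x ahead of the robot, y to its left, z up, the work surface at z = 0. Lengths are in m, angles in rad, forces in N, time in s.
With the tool pointing down it reaches from about 0.2 to 0.875 m from the base axis. Payload 3.4 kg.
Tool frame: the origin (TCP) lies between the finger pads; the fingertips stand 25 mm ahead of it and the grasp point (between the pads) lies 6 mm ahead of it (r.nose_length is the z of the fingertips in the tool frame, in m); z points along the fingers, y is the line along which they close (so a half turn about z gives the same grasp; the last joint's range is limited). The gripper opens to 94 mm and grips with 3 to 60 N. Pads are 16 mm wide; open, the fingers measure 119 mm over their backs; the gripper's body (75 mm by 177 mm) begins 78 mm behind the grasp point.
Start: joints at [1.066, 0.276, 1.505, -0, 1.361, -0.121], TCP at [0.215, 0.533, 0.21] pointing down, gripper open.
Joint ranges: [-2.89, 2.89], [-0.75, 2.08], [0.22, 2.7], [-1.18, 4.32], [0.11, 2.71], [-2.7, 2.7]. Speed limits (rad/s): [2.57, 2.57, 3.14, 3.14, 3.14, 3.14].

INTERFACE

Orientations are given as a unit quaternion [w, x, y, z].
In Python, from plant import r, gripper_to, inverse_kinematics, vision, models, telemetry gives the robot as it stands. Calls block until the motion is done:
- r.move_to(position, orientation): joint-space move of the TCP to a pose.
- r.move_l(position, rot=None, vel=0.15, guard=None): straight line of the TCP; rot=None keeps the orientation; vel is the mean speed in m/s. With guard (N) it stops when the force on the tool has changed by that much, and returns True; else False.
- r.movej(angles): joint-space move.
- gripper_to(opening, f_grip=None): finger opening in m; f_grip is the grip in N (None keeps the last); returns when the fingers have stopped.
- r.hold(seconds).
- inverse_kinematics(position, orientation): joint angles nearest the present ones, or None.
- vision.snapshot(name): name is "scene" or "top" or "wrist"; returns the picture (480x640x3 uint8, red, green, blue); there is no depth.
- vision.get_calibration(name): a dict with "fx", "fy", "cx", "cy" (pixels), "position" and "orientation" of the camera in the world. Camera axes: x right, y down, z forward; pixel columns grow to the right and rows downward; lengths in m; the calibration is good to about 2 mm. A picture is of the moment at which its call begins: read the wrist's pose just before it. get_calibration takes no time and is no camera call; for the wrist camera it gives the pose at the moment of the call.
A pose or a line that the arm cannot do raises r.PlanningError and nothing moves.
- r.sign_off(): hands the job in; it is judged then, once.
Trained networks look in the newest picture that a camera, given by its name, has taken for a name from the list of things; names that differ only in an ending like _2 or _b are one class to them, and where a whole thing is asked for, a point or a joint stands for the part that bears it (a point fixed in the world has none). Each returns a list of dicts, best first, with "score" (0 to 1); they miss things now and then, are a little off and sometimes report something else, mostly with a low value. They report only what shows in the picture. A call takes as long as a camera call. They do not tell look-alikes from the thing itself.
- models.boxes_of(thing, camera): "at" ([x, y, z] in m, in world coordinates, good to about 4 mm: the middle of the surface that is visible of it).
- models.regions_of(thing, camera): "pixels" (480x640 bool, what is visible of it).
- models.mark_of(thing, camera): "at" ([x, y, z] in m, in world coordinates, good to about 4 mm: a listed point, or the origin of a listed thing).
Readings, each from a call of its own:
- telemetry.current_t(): time.
- telemetry.current_joints(): joint angles.
- telemetry.current_dq(): joint speeds.
- telemetry.current_joint_efforts(): joint torques, N m.
- telemetry.current_ee_pos(): TCP position.
- telemetry.current_tool_rot(): TCP orientation.
- telemetry.current_wrist_force(): force on the tool from outside, world axes, zero at the start.
- telemetry.current_torque(): the same for the moment, N m.
- telemetry.current_opening(): finger opening in m.
- telemetry.current_finger_force(): force on a finger pad.
Only numpy, scipy, OpenCV 4.12 (cv2) and the standard library are available. Lean on these libraries where they do the work, as an engineer would, in place of code of your own. Each camera call takes 0.05 s, during which the arm holds its last target. There are 200 camera calls.

## Working session

There is one attempt and no reset: what is moved stays moved. The work goes in short steps, each a Python script; the robot and the scene stay as the last script left them, time stands still between calls to the robot, and variables do not carry over. Pictures are saved under pics/ and viewed, at most 14 in all, crops included, and the job is handed in when it is done.

```bash
ls; mkdir -p pics
python3 - <<'E'
from plant import r,vision,models,telemetry
import cv2,numpy as np
ims=[vision.snapshot(n) for n in("scene","top")]
for n,i in zip(("scene","top"),ims): cv2.imwrite(f"pics/{n}0.png",i[:,:,::-1]); c=vision.get_calibration(n); print(n,c)
for t in "pot_blue_mid pot_yellow_mid pot_orange_mid pot_purple_mid pad_blue pad_yellow pad_orange pad_purple axis handle key_new_top key_start_top key_stop_top tray pipette dish buffer_jar small_jar timer".split():
    print(t,[(np.round(d["at"],3).tolist(),round(d["score"],2)) for d in models.mark_of(t,"top")][:4])
print(telemetry.current_t())
E
```

```text
pics
scene {'fx': 456.2391609597429, 'fy': 456.2391609597429, 'cx': 324.8733916480155, 'cy': 246.55151935614103, 'position': array([ 0.88462181, -0.75685397,  0.70213555]), 'orientation': array([-0.46405771,  0.84547294,  0.23746403, -0.11591712])}
top {'fx': 436.97643528336204, 'fy': 436.97643528336204, 'cx': 315.36385108021034, 'cy': 239.20134588391494, 'position': array([ 0.35370714, -0.00873671,  1.2066088 ]), 'orientation': array([ 0.03828026, -0.70462182,  0.70805065, -0.02658925])}
pot_blue_mid [([0.491, -0.384, 0.032], 0.89), ([0.477, -0.507, 0.033], 0.8), ([0.59, -0.368, 0.03], 0.79)]
pot_yellow_mid []
pot_orange_mid [([0.408, -0.374, 0.031], 0.87)]
pot_purple_mid [([0.4, -0.277, 0.03], 0.77)]
pad_blue [([0.556, 0.202, 0.053], 0.8)]
pad_yellow [([0.57, 0.298, 0.05], 0.77), ([0.492, 0.154, 0.164], 0.34)]
pad_orange [([0.464, 0.312, 0.05], 0.78)]
pad_purple [([0.444, 0.222, 0.053], 0.75), ([0.444, -0.142, 0.054], 0.56)]
axis [([0.501, 0.255, 0.047], 0.73)]
handle [([0.491, 0.156, 0.164], 0.81)]
key_new_top [([0.429, -0.033, 0.055], 0.63), ([0.17, 0.365, 0.052], 0.61), ([0.495, 0.153, 0.164], 0.29)]
key_start_top [([0.433, -0.089, 0.051], 0.58), ([0.17, 0.313, 0.056], 0.45)]
key_stop_top [([0.169, 0.26, 0.047], 0.6), ([0.443, -0.142, 0.054], 0.48), ([0.742, 0.043, 0.003], 0.19)]
tray [([0.463, 0.314, 0.049], 0.7), ([0.617, -0.159, -0.002], 0.64)]
pipette [([0.268, -0.304, -0.0], 0.72), ([0.443, 0.22, 0.052], 0.39)]
dish [([0.592, -0.495, -0.001], 0.81), ([0.443, -0.145, 0.052], 0.4)]
buffer_jar [([0.547, 0.484, 0.001], 0.66)]
small_jar [([0.746, 0.044, 0.003], 0.7), ([0.504, 0.257, 0.051], 0.3)]
timer [([0.704, -0.361, -0.002], 0.76)]
1.05
```

View pics/top0.png

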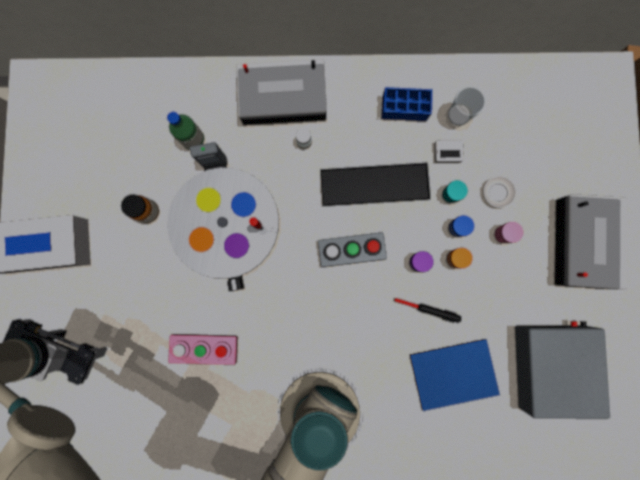

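View pics/scene0.png

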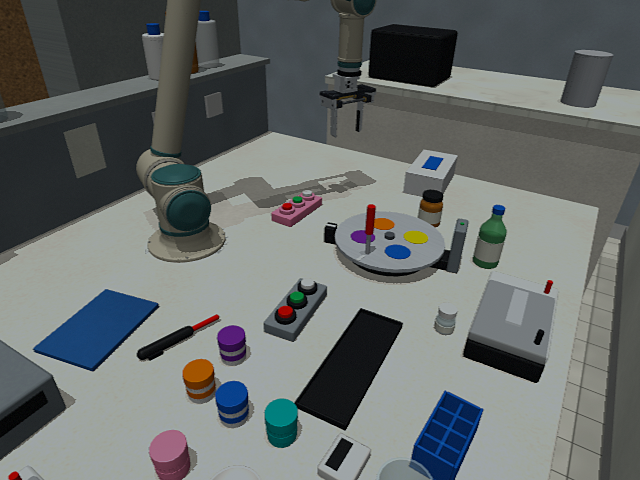

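The top view shows these things:

- **Carousel:** centred at (222,222), with the red handle at (256,224), the tongue at (235,284) and the reader at (208,152).
- **Pots:** blue (462,226), orange (460,258) and purple (421,262). There is no yellow pot. The pink one (509,232) and the turquoise one (456,190) are look-alikes.
- **Consoles:** the grey one at (352,250) is meant because the task says "grey console". The pink one at (203,350) is a look-alike.

Next I'll look at the carousel from close by and confirm with an enlarged crop.

```bash
cat > h.py <<'E'
from plant import r,gripper_to,inverse_kinematics,vision,models,telemetry
import numpy as np,cv2
from scipy.spatial.transform import Rotation as R
def q(close):  # tool down, fingers closing along world angle `close`
    y=close-np.pi/2; return np.array([0,np.cos(y/2),np.sin(y/2),0])
def best(p,close):
    c=[(abs(j[5]),k) for k in(0,1) for j in[inverse_kinematics(p,q(close+k*np.pi))] if j is not None]
    return q(close+min(c)[1]*np.pi)
def cam(n):
    c=vision.get_calibration(n); o=c["orientation"]; return c,R.from_quat([o[1],o[2],o[3],o[0]]).as_matrix()
def pix2w(c,M,u,v,z):
    d=M@np.array([(u-c["cx"])/c["fx"],(v-c["cy"])/c["fy"],1]); p=c["position"]; return p+d*(z-p[2])/d[2]
def w2pix(c,M,w):
    d=M.T@(np.array(w)-c["position"]); return d[:2]/d[2]*c["fx"]+[c["cx"],c["cy"]]
def marks(t,n,k=3): return [(np.round(d["at"],4).tolist(),round(d["score"],2)) for d in models.mark_of(t,n)][:k]
E
python3 - <<'E'
from h import *
i=cv2.imread("pics/top0.png")
cv2.imwrite("pics/crop1.png",np.hstack([cv2.resize(i[130:310,160:290],None,fx=3,fy=3,interpolation=2),cv2.resize(i[170:290,310:530],None,fx=1.8,fy=4.5,interpolation=2)])[:, :800])
c,M=cam("wrist"); T=telemetry.current_tool_rot(); print("toolrot",T); Rt=R.from_quat([T[1],T[2],T[3],T[0]]).as_matrix()
print("cam in tool",Rt.T@(c["position"]-telemetry.current_ee_pos()),(Rt.T@M).round(2).tolist(),c["fx"])
p=[0.42,0.24,0.42]
r.move_to(p,best(p,np.arctan2(.24,.42)+np.pi/2)); r.hold(.3)
c,M=cam("wrist"); im=vision.snapshot("wrist"); cv2.imwrite("pics/w1.png",im[:,:,::-1]); np.save("w1.npy",np.r_[c["position"],M.ravel(),c["fx"],c["cx"],c["cy"]])
for t in "axis handle pad_blue pad_yellow pad_orange pad_purple".split(): print(t,marks(t,"wrist",2))
print(telemetry.current_joints(),telemetry.current_t())
E
```

```text
toolrot [1.93070158e-05 1.90714007e-01 9.81645640e-01 6.43354961e-05]
cam in tool [ 0.07234592  0.0006287  -0.17457469] [[-0.0, -0.97, -0.25], [1.0, -0.0, -0.0], [0.0, -0.25, 0.97]] 372.517085683618
axis [([0.5042, 0.2595, 0.0504], 0.61)]
handle [([0.4938, 0.1544, 0.1626], 0.61)]
pad_blue [([0.5559, 0.204, 0.0484], 0.62)]
pad_yellow [([0.5685, 0.2971, 0.0504], 0.57)]
pad_orange [([0.458, 0.3125, 0.0501], 0.77)]
pad_purple [([0.4465, 0.2234, 0.0535], 0.75)]
[3.75204675e-01 8.80474877e-02 1.24191762e+00 1.26809046e-05
 1.81160508e+00 1.42682611e+00] 3.2333
```

View pics/w1.png

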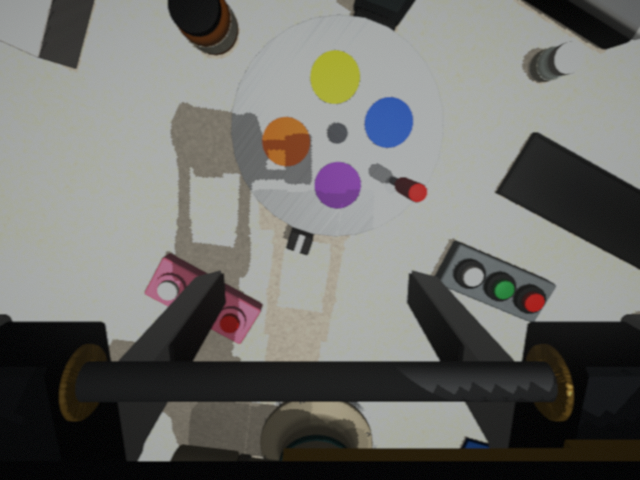

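View pics/crop1.png

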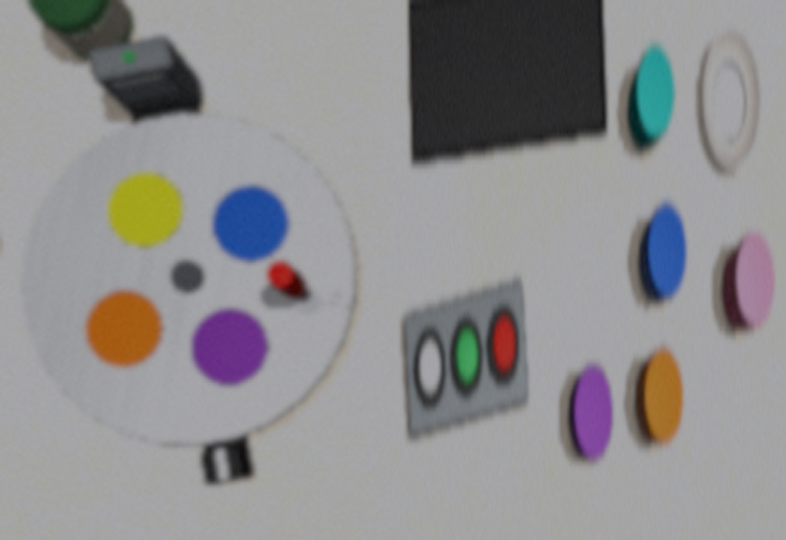

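The crop confirms the colours: blue, orange and purple pots, and the grey console with white, green and red keys. The white line on the tongue is at about (299,241) in the wrist view and (234,284) in the top view.

Run:
```python
from h import *
a=np.load("w1.npy"); cw=dict(position=a[:3],fx=a[12],fy=a[12],cx=a[13],cy=a[14]); Mw=a[3:12].reshape(3,3)
ct,Mt=cam("top")
def cen(im,box,f):
    x0,y0,x1,y1=box; s=im[y0:y1,x0:x1].astype(int); m=f(s); v,u=np.nonzero(m); return u.mean()+x0,v.mean()+y0,len(u)
iw=cv2.imread("pics/w1.png"); it=cv2.imread("pics/top0.png")
for n,im,c,M,hub,tg in(("w",iw,cw,Mw,(325,120,350,145),(284,224,316,258)),("t",it,ct,Mt,(215,215,230,230),(226,275,246,293))):
    g=cen(im,hub,lambda s:s.max(2)<115); print(n,"hub",g,pix2w(c,M,g[0],g[1],.06).round(4))
    x0,y0,x1,y1=tg; print(im[y0:y1:2,x0:x1:2].mean(2).astype(int))
```

```text
w hub (np.float64(336.6894409937888), np.float64(132.57453416149067), 322) [0.5083 0.2582 0.06  ]
[[159 145 123 146 156 158 160 160 164 161 161 160 160 162 162 162]
 [155 122  95 100 123 148 156 160 163 162 161 159 161 162 164 164]
 [153 108  92  86  52  60  90 124 145 157 159 161 162 163 164 162]
 [149 106  93  77  40  31  33  39  61  90 122 147 159 163 162 162]
 [112  99  93  66  38  36  34  33  32  33  40  62  94 127 147 158]
 [115  98  90  51  43  44  41  57  89  68  41  32  35  40  65 126]
 [ 99  93  79  43  44  45  46  96 164 160 119  47  37  35  59 141]
 [129 106  69  41  44  45  51 129 171 172 127  52  45  41  69 146]
 [160 146  70  43  44  43  70 150 173 162  86  46  46  47  82 150]
 [161 140  62  42  42  45 105 167 173 147  65  46  46  49 124 168]
 [160 121  46  42  43  53 133 172 172 124  50  45  45  62 146 171]
 [155  99  43  45  42  72 153 174 163  86  45  46  45  88 162 172]
 [160 127  68  46  44 105 168 173 146  63  46  46  48 125 170 171]
 [166 169 157 135 101 141 172 171 121  48  45  47  65 147 170 169]
 [168 172 171 170 169 170 173 164  94  48  45  44  93 164 168 169]
 [167 170 169 170 171 173 172 170 155 132  98  84 137 168 171 170]
 [169 171 170 169 170 171 170 170 171 171 170 164 169 170 171 171]]
t hub (np.float64(221.91860465116278), np.float64(221.65116279069767), 86) [0.5075 0.2579 0.06  ]
[[164 165 162 160 156 145 131 103 111 153]
 [150 135 120  99  86  67  47  33  94 159]
 [146  83  49  94  96  40  26  18  76 152]
 [142  59  57 143 140  57  35  15  58 146]
 [138  46  51 138 147  68  36  22  41 134]
 [144  60  41 121 157  91  39  29  27 113]
 [155  85  37 108 157 102  38  33  34 107]
 [160  99  43  91 138 105  81  97 108 142]
 [161 136 113 121 137 144 152 159 160 161]]
```

Run:
```python
from h import *
a=np.load("w1.npy"); cw=dict(position=a[:3],fx=a[12],fy=a[12],cx=a[13],cy=a[14]); Mw=a[3:12].reshape(3,3)
ct,Mt=cam("top"); A=np.array([.508,.258])
for z in(.03,.04,.05):
  for n,c,M,pts in(("w",cw,Mw,[(301,236),(298.6,244),(297,250)]),("t",ct,Mt,[(233,279),(234,283),(235,289)])):
    for u,v in pts:
        p=pix2w(c,M,u,v,z)[:2]-A; print(z,n,p.round(4),np.hypot(*p).round(4),np.degrees(np.arctan2(p[1],p[0])).round(1))
```

```text
0.03 w [-0.1599 -0.0316] 0.163 -168.8
0.03 w [-0.173  -0.0347] 0.1765 -168.7
0.03 w [-0.1829 -0.0372] 0.1866 -168.5
0.03 t [-0.1522 -0.0254] 0.1543 -170.5
0.03 t [-0.1629 -0.0283] 0.1654 -170.2
0.03 t [-0.179  -0.0312] 0.1817 -170.1
0.04 w [-0.1575 -0.0307] 0.1604 -169.0
0.04 w [-0.1704 -0.0337] 0.1737 -168.8
0.04 w [-0.1801 -0.0362] 0.1837 -168.6
0.04 t [-0.1522 -0.0275] 0.1547 -169.8
0.04 t [-0.1629 -0.0303] 0.1657 -169.5
0.04 t [-0.1788 -0.0332] 0.1818 -169.5
0.05 w [-0.1551 -0.0298] 0.1579 -169.1
0.05 w [-0.1678 -0.0327] 0.171 -169.0
0.05 w [-0.1773 -0.0352] 0.1807 -168.8
0.05 t [-0.1523 -0.0295] 0.1551 -169.0
0.05 t [-0.1628 -0.0323] 0.166 -168.8
0.05 t [-0.1786 -0.0352] 0.182 -168.9
```

```bash
cat >> h.py <<'E'
A=np.array([.508,.258]); ZH=.166; CL=np.arctan2(A[1],A[0])
def hp(deg,z=ZH,rad=.105): t=np.radians(deg); return [A[0]+rad*np.cos(t),A[1]+rad*np.sin(t),z]
def arc(a0,a1,step=7.5,vel=.07):
    n=int(np.ceil(abs(a1-a0)/step)); F=[]
    for t in np.linspace(a0,a1,n+1)[1:]:
        r.move_l(hp(t),vel=vel); F.append(telemetry.current_wrist_force())
    F=np.array(F); print("arc |F| max",np.linalg.norm(F,axis=1).max().round(1),"end",F[-1].round(1)); return F
def gohandle(deg):
    o=best(hp(deg,.27),CL); gripper_to(.06); r.move_to(hp(deg,.27),o); r.move_l(hp(deg),vel=.1,guard=12); gripper_to(0,15)
    print("opening",telemetry.current_opening(),telemetry.current_ee_pos(),telemetry.current_wrist_force())
def offhandle():
    gripper_to(.06); p=telemetry.current_ee_pos(); r.move_l([p[0],p[1],.27],vel=.15)
def look(name,p,close,z=None):
    r.move_to(p,best(p,close)); r.hold(.2); c,M=cam("wrist"); im=vision.snapshot("wrist")
    cv2.imwrite(f"pics/{name}.png",im[:,:,::-1]); np.save(f"{name}.npy",np.r_[c["position"],M.ravel(),c["fx"],c["cx"],c["cy"]]); return c,M,im
E
python3 - <<'E'
from h import *
gohandle(-97.7)
F=arc(-97.7,-169)
print(F.round(1).tolist()[::2]); print(telemetry.current_opening())
offhandle()
c,M,im=look("w2",[.40,.18,.36],CL+np.pi/2)
for t in "axis handle pad_blue pad_orange pad_purple".split(): print(t,marks(t,"wrist",2))
print(telemetry.current_t())
E
```

```text
opening 0.021910453077633903 [0.493163   0.15343827 0.16600041] [-1.71129992 -1.86400758  1.83876851]
arc |F| max 8.3 end [-6.   1.2  4. ]
[[-2.1, -2.4, 2.2], [-4.2, -2.8, 3.4], [-5.2, -2.9, 5.8], [-5.1, -1.4, 4.6], [-6.1, -0.3, 4.2]]
0.021612941567943522
axis [([0.5062, 0.2576, 0.0527], 0.92)]
handle [([0.4048, 0.2386, 0.1608], 0.81)]
pad_blue [([0.4725, 0.1951, 0.0452], 0.96)]
pad_orange [([0.546, 0.3154, 0.0511], 0.74)]
pad_purple [([0.4536, 0.3113, 0.0513], 0.91)]
14.0667
```

View pics/w2.png

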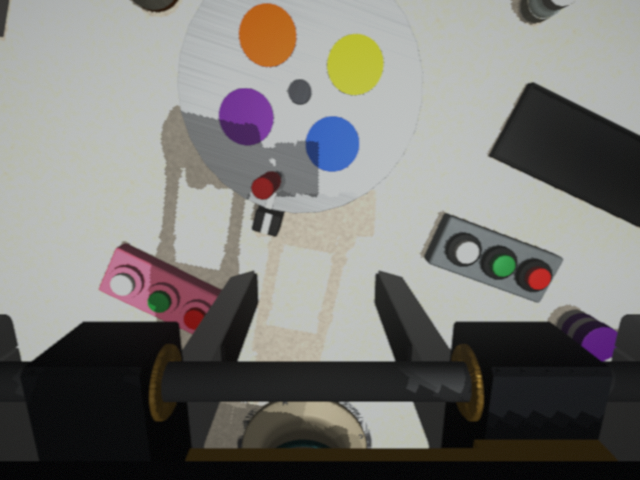

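The handle now stands at the tongue line. The white line is at about (266,222), the handle top at (264,187) and the hub at (300,91). I'll check the angles from these pixels and measure pots, keys and tray from close.

Run:
```python
from h import *
a=np.load("w2.npy"); c=dict(position=a[:3],fx=a[12],fy=a[12],cx=a[13],cy=a[14]); M=a[3:12].reshape(3,3)
im=cv2.imread("pics/w2.png"); g=im.mean(2)
m=(im.max(2)<105); m2=np.zeros_like(m); m2[80:103,288:312]=m[80:103,288:312]; v,u=np.nonzero(m2); H=pix2w(c,M,u.mean(),v.mean(),.06)[:2]; print("hub",H)
for v0 in(214,220,226,231):
    row=g[v0,252:284]; print(v0,row.astype(int)[::2])
    # white line centre between black blocks
    d=np.where(row<75)[0]; lo,hi=d.min(),d.max(); w=np.clip(row[lo:hi]-75,0,None); uc=252+lo+(w*np.arange(hi-lo)).sum()/w.sum()
    p=pix2w(c,M,uc,v0,.045)[:2]-H; print(uc,np.hypot(*p),np.degrees(np.arctan2(p[1],p[0])))
hsv=cv2.cvtColor(im,cv2.COLOR_BGR2HSV)
mm=((hsv[...,0]<8)|(hsv[...,0]>172))&(hsv[...,1]>150)&(hsv[...,2]>40); mm[:165]=0; mm[215:]=0; mm[:,:240]=0; mm[:,300:]=0
v,u=np.nonzero(mm); print("red",u.min(),u.max(),v.min(),v.max())
ax=w2pix(c,M,[*hp(-169)[:2],.188]),w2pix(c,M,[*hp(-169)[:2],.110]); print("expected top/bottom px",ax)
# pots, keys, tray
look("w3",[.40,-.30,.40],np.pi/2)
for t in "pot_blue_mid pot_orange_mid pot_purple_mid pot_yellow_mid tray key_new_top key_start_top key_stop_top".split(): print(t,marks(t,"wrist",4))
look("w4",[.42,-.1,.36],np.pi/2)
for t in "tray key_new_top key_start_top key_stop_top".split(): print(t,marks(t,"wrist",3))
print(telemetry.current_t())
```

```text
hub [0.50811233 0.2573628 ]
214 [135  95  43  45  46  45  90 172 169 133  70  38  35  36  36  43]
267.49599507085645 0.15796639777318747 -169.57877606747485
220 [147  58  43  44  44  74 166 191 191 146  56  49  48  48  42 115]
266.7599330823923 0.166153358813723 -169.1927589964369
226 [ 95  41  43  43  52 148 190 190 164  69  46  47  48  42  88 166]
265.21130324757485 0.1747154228186287 -169.1851433482858
231 [178 144 104  79 118 184 191 181 104  46  47  47  43  86 165 177]
nan nan nan
red 252 273 177 198
expected top/bottom px (array([262.99220056, 189.1924483 ]), array([272.47135633, 180.68318987]))
pot_blue_mid [([0.4899, -0.3835, 0.0305], 0.8), ([0.4791, -0.5059, 0.0307], 0.8), ([0.5834, -0.3665, 0.0308], 0.77), ([0.6162, -0.1606, -0.0005], 0.62)]
pot_orange_mid [([0.4114, -0.3707, 0.0306], 0.91)]
pot_purple_mid [([0.4009, -0.2711, 0.0317], 0.67)]
pot_yellow_mid [([0.4005, -0.2695, 0.0304], 0.69)]
tray [([0.6207, -0.1568, 0.0009], 0.74)]
key_new_top [([0.428, -0.0359, 0.0534], 0.64), ([0.4926, -0.3773, 0.0296], 0.56), ([0.2686, -0.3038, 0.003], 0.46)]
key_start_top [([0.4031, -0.2709, 0.0299], 0.49)]
key_stop_top [([0.4417, -0.1435, 0.0544], 0.82)]
tray [([0.6202, -0.155, -0.0034], 0.92), ([0.4729, 0.1966, 0.0498], 0.37)]
key_new_top [([0.4272, -0.0336, 0.0556], 0.7)]
key_start_top [([0.4368, -0.0881, 0.0502], 0.69), ([0.2664, -0.3047, -0.0001], 0.52)]
key_stop_top [([0.439, -0.1458, 0.0542], 0.78)]
17.7583<stdin>:8: RuntimeWarning: invalid value encountered in scalar divide
```

View pics/w3.png

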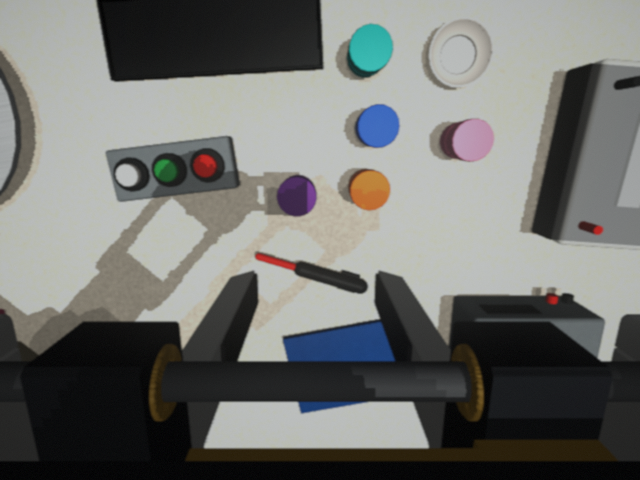

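The picture shows the purple lid at (297,196), orange at (370,190) and blue at (378,126). The look-alikes are turquoise (371,48) and pink (472,140). The grey console keys are at (130,174), (167,168) and (207,164). Next I'll fit the pad pattern, then pick and place the pots with a fresh, colour-checked look before each one.

```bash
cat >> h.py <<'E'
HUE=dict(blue=(100,122),orange=(5,19),purple=(128,155))
SEEN={}
def locate(col,near=None,lid=.062,views=("wrist","top"),zoff=0):
    out=[]
    for n in views:
        c,M=cam(n); im=vision.snapshot(n); hsv=cv2.cvtColor(im,cv2.COLOR_RGB2HSV)
        for d in models.mark_of(f"pot_{col}_mid",n):
            p=np.array(d["at"]); u,v=w2pix(c,M,p+[0,0,.031]).round().astype(int)
            if d["score"]<.4 or not(2<u<637 and 2<v<477): continue
            h=np.median(hsv[v-2:v+3,u-2:u+3].reshape(-1,3),axis=0)
            if HUE[col][0]<=h[0]<=HUE[col][1] and h[1]>90 and (near is None or np.hypot(*(p[:2]-near))<.12):
                # refine: lid-coloured blob centroid at lid height
                m=((hsv[...,0]>=HUE[col][0])&(hsv[...,0]<=HUE[col][1])&(hsv[...,1]>90)).astype(np.uint8)
                out.append((n,p,d["score"])); break
    for n,p,s in out: print(col,n,p.round(4),round(s,2))
    return np.mean([p for _,p,_ in out],axis=0) if out else None
def lift(z,vel=.25):
    p=telemetry.current_ee_pos(); r.move_l([p[0],p[1],z],vel=vel)
G=.040 # grasp height above underside; TCP = grasp + 6 mm
def pick(xy,close,under=0.,zup=.22):
    gripper_to(.08); p=[*xy,zup]; o=best(p,close); r.move_to(p,o)
    if r.move_l([*xy,under+G+.006],vel=.2,guard=10): print("TOUCH going down",telemetry.current_ee_pos())
    gripper_to(.04,20); print("grip",telemetry.current_opening(),telemetry.current_finger_force()); lift(zup)
def place(xy,close,under,zup=.25):
    p=[*xy,zup]; r.move_to(p,best(p,close)); r.move_l([*xy,under+G+.006+.01],vel=.2)
    t=r.move_l([*xy,under+G+.006-.004],vel=.03,guard=4); print("landed",t,telemetry.current_ee_pos()); gripper_to(.075); lift(zup)
OFF=dict(blue=49.5,purple=-49.5,orange=-130.5)
def pad(col,home=-169):
    t=np.radians(home+OFF[col]); return A+.073*np.array([np.cos(t),np.sin(t)])
def padclose(col):
    d=np.array(hp(-169)[:2])-pad(col); return np.arctan2(d[1],d[0])+np.pi/2
E
python3 - <<'E'
from h import *
a=np.load("w2.npy"); c=dict(position=a[:3],fx=a[12],fy=a[12],cx=a[13],cy=a[14]); M=a[3:12].reshape(3,3)
hsv=cv2.cvtColor(cv2.imread("pics/w2.png"),cv2.COLOR_BGR2HSV)
for col,(u,v) in dict(blue=(332,144),orange=(268,35),purple=(246,117)).items():
    m=(hsv[...,0]>=HUE[col][0])&(hsv[...,0]<=HUE[col][1])&(hsv[...,1]>80); k=np.zeros_like(m); k[max(v-36,0):v+36,u-36:u+36]=1
    vv,uu=np.nonzero(m&k); p=pix2w(c,M,uu.mean(),vv.mean(),.05)[:2]; d=p-A
    print(col,p.round(4),pad(col).round(4),np.degrees(np.arctan2(d[1],d[0])),np.hypot(*d),"close",np.degrees(padclose(col)))
    P=[*pad(col),.1]; print(inverse_kinematics(P,best(P,padclose(col))))
E
```

```text
blue [0.4725 0.1944] [0.4721 0.1945] -119.20775771063192 0.07281258829549285 close 237.05393009519005
[ 2.54411820e-01  2.69294863e-01  1.81056877e+00 -4.44089210e-16
  1.06172902e+00 -7.41367112e-01]
orange [0.5479 0.3197] [0.5439 0.3215] 57.14728205227337 0.07349933631632964 close -58.987705764882335
[ 4.23807657e-01  4.34742076e-01  1.54285684e+00 -4.44089210e-16
  1.16399373e+00  1.45333734e+00]
purple [0.4531 0.3047] [0.4509 0.3034] 139.59487405960508 0.0721147694950239 close -35.053930095190005
[ 4.64339933e-01  3.14324615e-01  1.74164130e+00 -4.44089210e-16
  1.08562674e+00  1.07614643e+00]
```

```bash
cat >> h.py <<'E'
PC=dict(purple=np.pi,orange=np.radians(45),blue=np.radians(95))
E
python3 - <<'E'
from h import *
for col,near in(("purple",(.4,-.274)),):
    p=[.36,-.30,.36]; gripper_to(.08); r.move_to(p,best(p,np.pi/2)); r.hold(.2)
    x=locate(col,near)
    if x is None: print("none",col); break
    pick(x[:2],PC[col]); place(pad(col),padclose(col),.05)
    print(telemetry.current_t())
look("w5",[.40,.18,.36],CL+np.pi/2)
print(locate("purple"),pad("purple"), marks("handle","wrist"))
E
```

```text
purple wrist [ 0.4033 -0.2697  0.0324] 0.58
purple top [ 0.3973 -0.2766  0.0278] 0.67
grip 0.055495722563452914 20.000965297222137
landed True [0.45157574 0.30381833 0.09600689]
28.0667
purple wrist [0.4526 0.3085 0.083 ] 0.94
[0.4526 0.3085 0.083 ] [0.4508696  0.30344357] [([0.406, 0.2414, 0.1615], 0.72)]
```

View pics/w5.png

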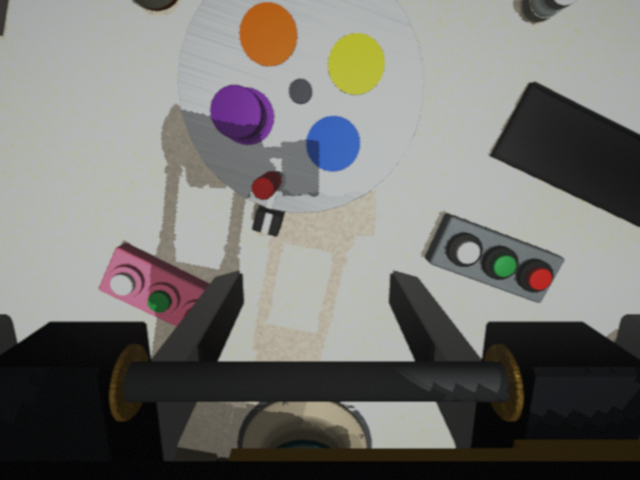

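The purple pot is upright on its pad, with the lid at (236,112) over the pad at (248,115). Its measured centre is about 5 mm from the pad centre. Orange and blue come next.

```bash
cat >> h.py <<'E'
def lids(name,cols=("blue","orange","purple"),z=.112):
    a=np.load(f"{name}.npy"); c=dict(position=a[:3],fx=a[12],fy=a[12],cx=a[13],cy=a[14]); M=a[3:12].reshape(3,3)
    im=cv2.imread(f"pics/{name}.png"); h=cv2.cvtColor(im,cv2.COLOR_BGR2HSV)
    for col in cols:  # correlate predicted lid disc and show colour fractions around candidate centres
        best_=(-1,None)
        m=((h[...,0]>=HUE[col][0]-3)&(h[...,0]<=HUE[col][1]+3)&(h[...,1]>80)); edge=cv2.Canny(im,40,100)>0
        edge=cv2.GaussianBlur(edge.astype(np.float32),(0,0),1)
        P=pad(col)
        for dx in np.arange(-.016,.0161,.002):
            for dy in np.arange(-.016,.0161,.002):
                q_=[w2pix(c,M,[P[0]+dx+.028*np.cos(t),P[1]+dy+.028*np.sin(t),z]).round().astype(int) for t in np.linspace(0,6.28,40)]
                s=np.mean([edge[v,u] if 0<=u<640 and 0<=v<480 else 0 for u,v in q_])
                if s>best_[0]: best_=(s,(dx,dy))
        print(col,"lid offset from pad",best_)
E
python3 - <<'E'
from h import *
lids("w5",("purple",))
for col,near in(("orange",(.41,-.372)),("blue",(.49,-.384))):
    p=[.36,-.30,.36]; gripper_to(.08); r.move_to(p,best(p,np.pi/2)); r.hold(.2)
    x=locate(col,near)
    if x is None: print("none",col); break
    pick(x[:2],PC[col]); place(pad(col),padclose(col),.05)
    print(telemetry.current_t())
look("w6",[.36,.16,.40],CL+np.pi/2)
for c in("blue","orange","purple"): print(locate(c,views=("wrist",)),pad(c))
lids("w6"); print(marks("handle","wrist"))
E
```

```text
purple lid offset from pad (np.float32(0.30555534), (np.float64(0.0020000000000000018), np.float64(0.0020000000000000018)))
orange wrist [ 0.4102 -0.3695  0.0344] 0.68
grip 0.05516948372121343 20.00117987394333
landed True [0.54454571 0.32187661 0.09623413]
40.1667
blue wrist [ 0.4926 -0.384   0.0295] 0.87
blue top [ 0.4912 -0.3831  0.0311] 0.62
grip 0.05547637111795035 20.000630915164948
landed True [0.47284421 0.19475544 0.0960695 ]
51.3
blue wrist [0.4705 0.1984 0.0797] 0.56
[0.4705 0.1984 0.0797] [0.47205308 0.19446403]
None [0.54394692 0.32153597]
purple wrist [0.472  0.287  0.0811] 0.77
[0.472  0.287  0.0811] [0.4508696  0.30344357]
blue lid offset from pad (np.float32(0.33610448), (np.float64(-0.002), np.float64(0.0020000000000000018)))
orange lid offset from pad (np.float64(0.1469164066016674), (np.float64(-0.01), np.float64(-0.006)))
purple lid offset from pad (np.float32(0.18906882), (np.float64(-0.004), np.float64(-0.012)))
[([0.4291, -0.0363, 0.0526], 0.73), ([0.4043, 0.241, 0.1634], 0.6)]
```

View pics/w6.png

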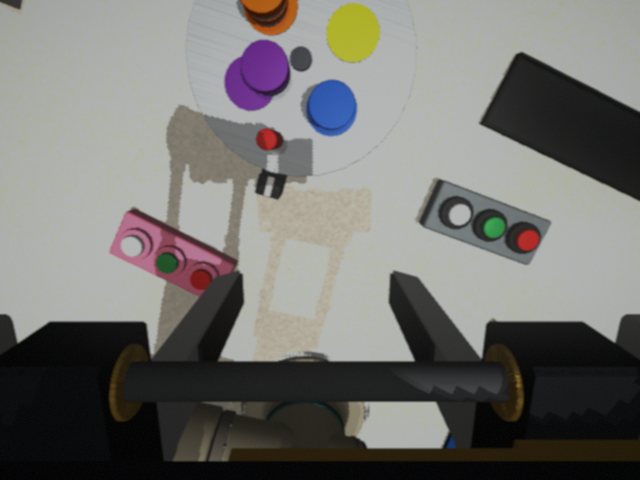

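The purple pot was knocked: its lid is at (265,66) while its pad is at (248,85), so it is about 27 mm off. Blue is on its pad with the lid at (331,105). Orange is cut off at the top edge. I'll pick purple up again and look from further forward.

Run:
```python
from h import *
p=[.44,.20,.40]; r.move_to(p,best(p,CL+np.pi/2)); r.hold(.2)
x=locate("purple"); print(x)
if x is not None and np.hypot(*(x[:2]-[.472,.287]))<.015:
    pick((x[:2]+[.472,.287])/2,np.radians(-54),.05,.25); place(pad("purple"),padclose("purple"),.05)
look("w7",[.44,.20,.40],CL+np.pi/2)
for c in("blue","orange","purple"): print(locate(c,views=("wrist",)),pad(c))
lids("w7"); print(marks("handle","wrist"),telemetry.current_t())
```

```text
purple wrist [0.4739 0.285  0.081 ] 0.69
purple top [0.4746 0.2822 0.082 ] 0.55
[0.47425 0.2836  0.0815 ]
grip 0.05557280285837754 20.000760555267334
landed True [0.45157919 0.30379322 0.09609861]
blue wrist [0.4724 0.1972 0.0822] 0.7
[0.4724 0.1972 0.0822] [0.47205308 0.19446403]
orange wrist [0.5471 0.3243 0.0792] 0.86
[0.5471 0.3243 0.0792] [0.54394692 0.32153597]
purple wrist [0.451  0.306  0.0819] 0.7
[0.451  0.306  0.0819] [0.4508696  0.30344357]
blue lid offset from pad (np.float32(0.34360853), (np.float64(0.0), np.float64(0.0020000000000000018)))
orange lid offset from pad (np.float32(0.33178467), (np.float64(0.0020000000000000018), np.float64(0.0)))
purple lid offset from pad (np.float32(0.31156892), (np.float64(0.0020000000000000018), np.float64(0.0)))
[([0.4034, 0.2422, 0.1635], 0.68), ([0.6186, -0.1563, 0.0007], 0.47)] 62.0833
```

View pics/w7.png

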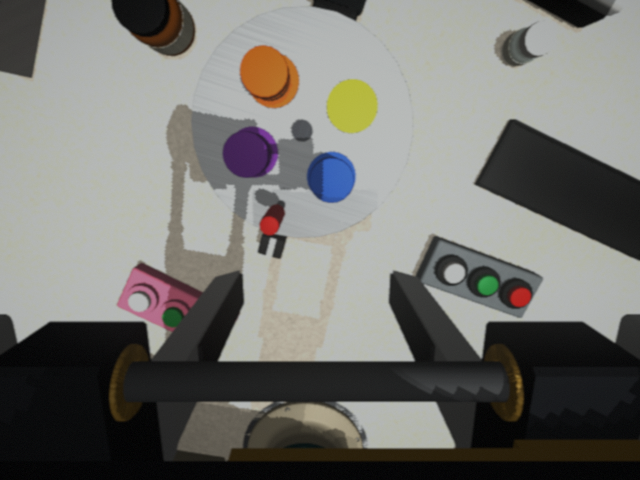

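All three pots are now centred on their pads to about 2 mm, with the handle at the line. Next I'll press white, then green.

```bash
cat >> h.py <<'E'
KEY=dict(white=(.428,-.034),green=(.435,-.0885),red=(.441,-.144))
def press(k):
    gripper_to(0); p=[*KEY[k],.13]; r.move_to(p,best(p,0)); r.move_l([*KEY[k],.088],vel=.15)
    t1=r.move_l([*KEY[k],.06],vel=.02,guard=2); z1=telemetry.current_ee_pos()[2]
    t2=r.move_l([*KEY[k],.055],vel=.015,guard=9); z2=telemetry.current_ee_pos()[2]; r.hold(.2)
    print(k,t1,t2,"contact",z1-.025,"travel",z1-z2,telemetry.current_wrist_force()); lift(.13)
E
python3 - <<'E'
from h import *
press("white"); print(telemetry.current_t())
E
```

```text
white False False contact 0.03509842441500071 travel 0.004996104279009143 [ 0.89069478 -0.36887227  2.46934848]
67.825
```

Run:
```python
from h import *
print(r.nose_length,telemetry.current_ee_pos(),telemetry.current_tool_rot(),telemetry.current_opening(),telemetry.current_wrist_force())
t=vision.snapshot("top"); print([marks(f"key_{k}_top","top") for k in("new","start","stop")])
s=vision.snapshot("scene"); print([marks(f"key_{k}_top","scene") for k in("new","start","stop")])
c,M=cam("scene"); print([w2pix(c,M,[*KEY[k],.053]).round() for k in KEY])
cv2.imwrite("pics/k1.png",np.hstack([cv2.resize(s[150:350,200:400],(400,400)),cv2.resize(t[180:300,300:420],(400,400))])[:,:,::-1])
```

```text
0.025 [ 0.42808744 -0.03401673  0.13031886] [2.93214909e-04 7.07068539e-01 7.07144948e-01 1.31726418e-04] 0.00033918974460362013 [-0.62767188  0.01148895 -0.63011478]
[[], [([0.1689, 0.3131, 0.0567], 0.44)], [([0.1676, 0.2592, 0.0478], 0.61)]]
[[([0.4232, -0.0378, 0.053], 0.41), ([0.7395, 0.0408, -0.0017], 0.4)], [([0.4362, -0.0894, 0.0539], 0.64), ([0.5093, 0.2618, 0.0522], 0.58), ([0.4451, -0.1479, 0.0502], 0.19)], [([0.1681, 0.2597, 0.0556], 0.53), ([0.4436, -0.1456, 0.0504], 0.47)]]
[array([308., 281.]), array([297., 294.]), array([285., 309.])]
```

View pics/k1.png

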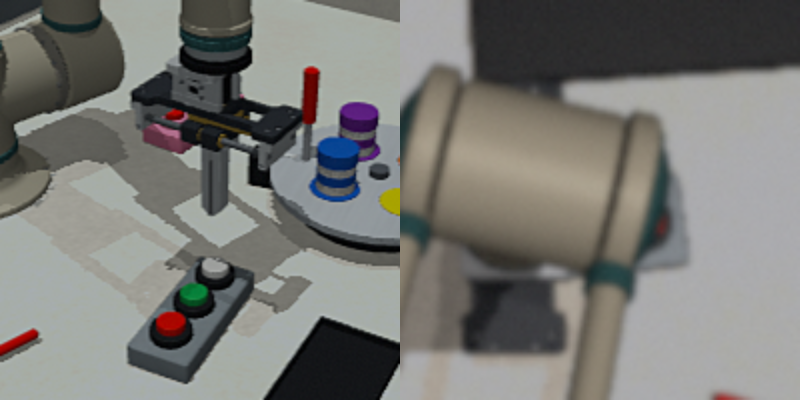

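The gripper is right above the white key, seen at (214,268) in the crop. A 3 N push appeared only at the end, so the key probably sits lower than the networks report. I'll press white again, recording force against depth.

```bash
cat >> h.py <<'E'
def press(k,z0=.064):
    gripper_to(0); p=[*KEY[k],.13]; r.move_to(p,best(p,0)); r.hold(.2); f0=telemetry.current_wrist_force()[2]
    r.move_l([*KEY[k],z0],vel=.1,guard=3); log=[]; z=telemetry.current_ee_pos()[2]
    while z>.035:
        z-=.001; hit=r.move_l([*KEY[k],z],vel=.02,guard=6); f=telemetry.current_wrist_force()[2]-f0; log.append((round(telemetry.current_ee_pos()[2]-.025,4),round(f,1)))
        if f>8 or hit: break
    r.hold(.2); print(k,log); lift(.13)
E
python3 - <<'E'
from h import *
press("white"); print(telemetry.current_t())
E
```

```text
white [(np.float64(0.0388), np.float64(1.5)), (np.float64(0.0374), np.float64(1.0)), (np.float64(0.0362), np.float64(1.6)), (np.float64(0.0352), np.float64(1.4)), (np.float64(0.0343), np.float64(0.8)), (np.float64(0.0332), np.float64(1.3)), (np.float64(0.0322), np.float64(1.5)), (np.float64(0.0314), np.float64(2.1)), (np.float64(0.0304), np.float64(2.2)), (np.float64(0.0294), np.float64(3.0)), (np.float64(0.0283), np.float64(3.6)), (np.float64(0.0274), np.float64(4.6)), (np.float64(0.0264), np.float64(5.5)), (np.float64(0.0257), np.float64(8.4))]
73.8667
```

White contacts at about 33 mm and bottoms out at 26 mm, so the full 6 mm spring travel was pressed. Green next, then the full turn.

Run:
```python
from h import *
press("green"); print(telemetry.current_t())
look("w8",[.44,.20,.40],CL+np.pi/2)
for c in("blue","orange","purple"): print(locate(c,views=("wrist",)),pad(c))
lids("w8"); print(marks("handle","wrist"),telemetry.current_t())
```

```text
green [(np.float64(0.0388), np.float64(0.3)), (np.float64(0.0374), np.float64(0.4)), (np.float64(0.0363), np.float64(0.7)), (np.float64(0.0353), np.float64(-0.0)), (np.float64(0.0343), np.float64(-0.4)), (np.float64(0.0333), np.float64(0.1)), (np.float64(0.0323), np.float64(-0.6)), (np.float64(0.0315), np.float64(1.3)), (np.float64(0.0305), np.float64(1.1)), (np.float64(0.0294), np.float64(2.4)), (np.float64(0.0284), np.float64(3.1)), (np.float64(0.0274), np.float64(4.3)), (np.float64(0.0264), np.float64(2.9)), (np.float64(0.0257), np.float64(7.5)), (np.float64(0.0255), np.float64(14.2))]
79.85
blue wrist [0.4657 0.1959 0.0798] 0.91
[0.4657 0.1959 0.0798] [0.47205308 0.19446403]
orange wrist [0.5458 0.3237 0.0834] 0.79
[0.5458 0.3237 0.0834] [0.54394692 0.32153597]
purple wrist [0.4508 0.3027 0.0813] 0.86
[0.4508 0.3027 0.0813] [0.4508696  0.30344357]
blue lid offset from pad (np.float32(0.34032393), (np.float64(0.0), np.float64(0.0020000000000000018)))
orange lid offset from pad (np.float32(0.33069628), (np.float64(0.0020000000000000018), np.float64(0.0020000000000000018)))
purple lid offset from pad (np.float32(0.32716596), (np.float64(0.0020000000000000018), np.float64(0.0)))
[([0.4019, 0.2416, 0.1599], 0.71), ([0.5056, 0.2582, 0.0506], 0.38)] 81.9833
```

Run:
```python
from h import *
o=best(hp(-169,.27),CL)
J=np.array([inverse_kinematics(hp(t),o) for t in range(-169,-530,-15)]); print(J.min(0).round(2),J.max(0).round(2))
gohandle(-169)
F=arc(-169,-529); print(telemetry.current_opening(),telemetry.current_t())
offhandle()
look("w9",[.44,.20,.40],CL+np.pi/2)
for c in("blue","orange","purple"): print(locate(c,views=("wrist",)),pad(c))
lids("w9"); print(marks("handle","wrist"),telemetry.current_t())
```

```text
[ 0.16  0.14  1.34 -0.    1.2  -0.31] [ 0.53  0.45  1.8  -0.    1.35  0.06]
opening 0.021808104266842484 [0.40503482 0.23803511 0.16605464] [0.2931014  0.80707391 0.38574533]
arc |F| max 9.0 end [-1.5  2.4  4.7]
0.021440004601207988 102.9917
blue wrist [0.4686 0.1945 0.0812] 0.9
[0.4686 0.1945 0.0812] [0.47205308 0.19446403]
orange wrist [0.5454 0.3247 0.0806] 0.67
[0.5454 0.3247 0.0806] [0.54394692 0.32153597]
purple wrist [0.4502 0.3051 0.0822] 0.76
[0.4502 0.3051 0.0822] [0.4508696  0.30344357]
blue lid offset from pad (np.float32(0.33446687), (np.float64(0.0), np.float64(0.0020000000000000018)))
orange lid offset from pad (np.float32(0.3398283), (np.float64(0.0020000000000000018), np.float64(0.0)))
purple lid offset from pad (np.float32(0.32923555), (np.float64(0.0020000000000000018), np.float64(0.0)))
[([0.4047, 0.2404, 0.1606], 0.75)] 106.5083
```

View pics/w9.png

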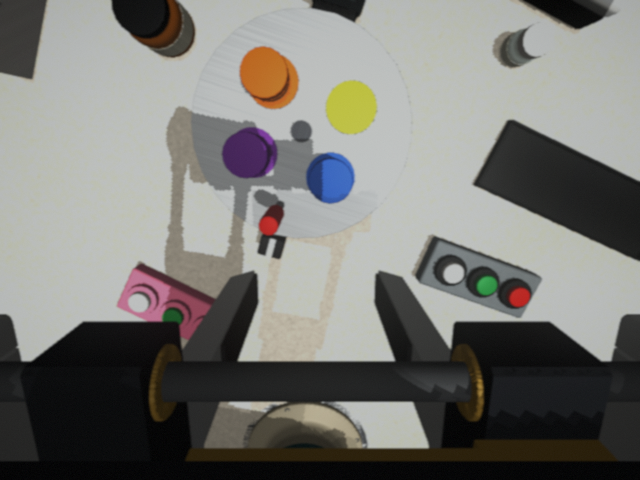

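The carousel is home again with the handle at (268,222) on the line, and all the lids still sit within 2 mm of their pads. I'll press red, then fill the tray.

Run:
```python
from h import *
press("red"); print(telemetry.current_t())
T=np.array([.6195,-.157]); d=np.array([.065,-.998]); cl=np.arctan2(d[1],d[0])
near=None
for col,s in(("blue",.09),("purple",0),("orange",-.09)):
    p=[.44,.20,.40]; gripper_to(.08); r.move_to(p,best(p,CL+np.pi/2)); r.hold(.1)
    x=locate(col,views=("wrist",))
    if x is None or np.hypot(*(x[:2]-pad(col)))>.012: print("STOP",col,x); break
    pick((x[:2]+2*pad(col))/3,padclose(col),.05,.25)
    if telemetry.current_opening()<.05: print("lost"); break
    place(T+s*d,cl,.004,.2); print(col,telemetry.current_t())
p=[.50,-.157,.40]; look("w10",p,np.pi/2)
for c in("blue","orange","purple"): print(locate(c,views=("wrist",)))
print(telemetry.current_t())
```

```text
red [(np.float64(0.0388), np.float64(-0.0)), (np.float64(0.0374), np.float64(0.7)), (np.float64(0.0362), np.float64(-0.2)), (np.float64(0.0352), np.float64(-0.9)), (np.float64(0.0343), np.float64(-0.2)), (np.float64(0.0333), np.float64(0.3)), (np.float64(0.0323), np.float64(0.1)), (np.float64(0.0314), np.float64(0.8)), (np.float64(0.0304), np.float64(1.4)), (np.float64(0.0294), np.float64(1.4)), (np.float64(0.0284), np.float64(2.4)), (np.float64(0.0274), np.float64(2.5)), (np.float64(0.0264), np.float64(3.6)), (np.float64(0.0257), np.float64(6.3)), (np.float64(0.0255), np.float64(11.9))]
114.5583
blue wrist [0.4685 0.197  0.0822] 0.83
grip 0.055531288208058874 20.00107079744339
landed True [ 0.6259342  -0.24727259  0.0501348 ]
blue 126.1333
purple wrist [0.4538 0.3065 0.0844] 0.78
grip 0.05580656840627265 20.000825822353363
landed True [ 0.62009434 -0.15728968  0.05006543]
purple 136.0167
orange wrist [0.5481 0.3242 0.0785] 0.64
grip 0.05542830064717484 20.000559389591217
landed True [ 0.61429825 -0.06741142  0.05005206]
orange 145.4583
blue wrist [ 0.624  -0.2447  0.0332] 0.73
[ 0.624  -0.2447  0.0332]
orange wrist [ 0.6162 -0.0684  0.0379] 0.91
[ 0.6162 -0.0684  0.0379]
purple wrist [ 0.6182 -0.1539  0.0351] 0.76
[ 0.6182 -0.1539  0.0351]
146.9833
```

View pics/w10.png

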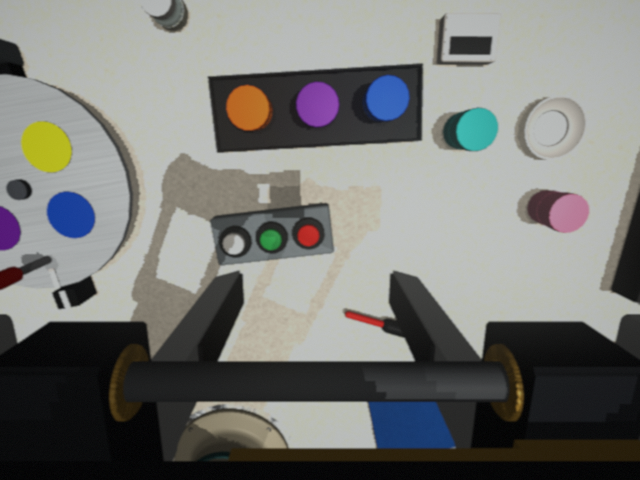

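All three pots stand upright in the black tray: orange (248,107), purple (318,104) and blue (387,98). The handle is still at the line, and nothing else was disturbed. I'll hand in.

```bash
python3 -c "
from h import *
print(r.sign_off())"
```

```text
the job is handed in; nothing more can be done
None
```

The job is done and handed in after about 147 s: the blue, orange and purple pots are upright in the black tray (there was no yellow pot), the keys were pressed in the order asked (white twice, in case the first push fell short), and the carousel is back at its white line after the full turn; purple was knocked off its pad before any key was pressed and I put it back.

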